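# Prop the spring-lid feed bin and take out the tape measure

### The arm

A 7-joint arm with a two-finger parallel gripper is mounted at the origin on a cart in front of the work surface, level with it; the furniture and walls round the work are solid. World frame = base frame: x ahead of the robot, y to its left, z up, the work surface at z = 0. Lengths are in mm, angles in rad, forces in N, time in s.
With the tool pointing down it reaches from about 425 to 1025 mm from the base axis. Payload 9.4 kg.
Tool frame: the origin (TCP) lies between the finger pads; the fingertips stand 17 mm ahead of it and the grasp point (between the pads) lies 2 mm behind it; z points along the fingers, y is the direction in which the jaws open and shut (so a half turn about z gives the same grasp; the last joint's range is limited). The gripper opens to 85 mm and grips with 20 to 120 N. Pads are 22 mm wide; open, the fingers measure 114 mm over their backs; the gripper's body (76 mm by 85 mm) begins 54 mm behind the grasp point. The pads swing forward as they close: fully open they stand 13 mm farther back than shut.
Start: joints at [1.241, 0.599, -0.003, 1.599, 0.002, 0.943, -0.08], TCP at [181.325, -701.958, 248.275] pointing down, gripper open.
Joint ranges: [-2.57, 2.57], [-0.35, 1.97], [-1.29, 1.29], [0.11, 2.56], [-1.05, 4.19], [0.11, 1.86], [-2.63, 2.63]. Speed limits (rad/s): [2.22, 2.22, 3.01, 3.01, 3.14, 3.14, 3.14].

### API

Orientations are given as a rotation vector (axis times angle).
In Python, from station import monitor, optics, ctrl gives the robot as it stands.
- The arm moves only by the tool send_rows, never from a script. Its argument "series" is a list of rows, each an object of numbers: "gripper": the opening in per cent of the stroke, from 0 (shut) to 100 (fully open); "dx", "dy", "dz": the shift along the tool's x, y, z as a fraction of full scale; "twist": the turn about the tool's z as a fraction of full scale. In form: [{"gripper": .., "dx": .., "dy": .., "dz": .., "twist": ..}, ...]. A call has 1 to 12 rows; each row shifts and turns the commanded pose from where the row before left it, along the tool's axes as they then stand; what a row does not reach is not made up. Full scale, the value 1, is 30 mm for a shift and 4 degrees for a turn. A row lasts 1/10 s, in which the tool goes at most 50 mm and 8.59 degrees, less where a joint would pass 70% of its speed; a pose out of reach is approached as far as the arm can. A call with a number of a shift or a turn outside -1 to 1 is refused whole. A call with a gripper value outside its range is refused whole. The fingers move at their own pace and stop on an object; "grip_force" is the grip in N (left out, the last holds). Time passes only in rows, so rows that do not move let the fingers close. It gives the time, the measured TCP pose, the force and the opening at its end, in the units of the state.
- monitor.get_obs(): the state, without advancing time (a new reading comes with each control period).
- optics.grab_frame(name): name is "side" or "top"; returns the picture (420x560x3 uint8, blue, green, red); there is no depth.
- optics.get_calibration(name): a dict with "fov_y" (degrees; the focal length in pixels is half the picture's height over the tangent of half this angle, whatever the lens; pixels are square), "cx", "cy" (the principal point, pixels), "T" (4x4, takes a point from camera to world coordinates). Camera axes: x right, y down, z forward; pixel columns grow to the right and rows downward; lengths in mm; the calibration is good to about 2 mm. A picture is of the moment at which its call begins. get_calibration takes no time and is no camera call.
- ctrl.close_job(): hands the job in, once; it reports no verdict.
The state is a dict: "t": time; "joints": joint angles; "joint_vel": joint speeds; "effort": joint torques, N m; "ee_pos": TCP position; "orientation": TCP orientation; "ft_force": force on the tool from outside, world axes, zero at the start; "ft_torque": the same for the moment, N m; "grip_width": finger opening in mm.
Only numpy, scipy, OpenCV 4.12 (cv2) and the standard library are available. Lean on these libraries where they do the work, as an engineer would, in place of code of your own. Each camera call takes 0.05 s, during which the arm holds its last target. There are 200 camera calls.

### The job

The yellow lid of the blue feed bin springs shut, so prop it open: with the steel strut push the roller on the lid's crank away from you, feel for the notch in the orange clamp block and let the strut's foot drop fully into it, so that the strut alone keeps the lid open. Then take the tape measure out of the bin and lay it flat in the black tray, leaving the lid propped and the red-capped and amber bottles standing.

Things in the scene. Friction and masses are not known exactly. Their poses are not given: they have to be found in the camera images.
- bin: Blue feed bin, fixed, open top under its lid. Origin: underside centre; x points from its front to the hinge, y to the side rail, z up. Walls x = -80 to 80, y = -89 to 89 mm, 4 mm thick, top z = 72 mm, inner floor z = 26 mm. Lid hinge along y at x = 78, z = 80 mm; its shaft runs on to y = 178 mm, with a bearing plate (top z = 90 mm) at y = 155 mm.
- rail_mid (a point): Fixed point over the side rail (26 mm wide, top z = 60, along bin x at bin y = 195 mm), at bin x = -42, z = 100 mm: mid of the range for the orange clamp block, 60 long, 34 wide, top z = 100 mm. Its notch across y, mid-block, is 16 mm wide along x, 16 deep (floor z = 84). Block and notch centre are clamped anywhere within 8 mm of this point along x: unmeasured, feel for it.
- rest_top (a point): Top centre of the fixed grey rest on the rail (18 mm along x; bin x = 79, y = 195, z = 100 mm). Foot in the notch, the strut lies level along bin x on block and rest, head to +x beyond the rest, lid 75 to 103 degrees open; 65 mm or more under the bar between block and rest is free for fingers (down to the rail, z = 60).
- flap (a joint): Opening angle of the yellow sheet lid (166 x 182 mm): 0 shut, 2.0 its end stop. A spring and its weight shut it with about 0.2 to 0.25 N m; the strut needs about 3 to 8 N against the roller. When it opens the front edge goes up and back.
- roller_centre (a point): Centre of the black free-turning roller (radius 7, 26 mm long along y) at the end of the lid's crank, above the rail's centre line, 65 mm from the hinge. Lid shut: at bin x = 35, z = 128 mm, crank leaning 42 degrees to the front. Pushing it to +x opens the lid; it moves on an arc about the hinge (highest z = 145 mm).
- strut: Loose steel strut, 180 mm along its x, 0.3 kg, on a 2 mm mat, standing on foot and head. Origin: underside centre, level with the bottoms of both. Bar 16 mm wide, z = 14 to 28 mm; black sleeve at x = -24 to 36 mm is the grip. Steel foot 26 mm wide, x = -77 to -67, down to z = 0. Red head 26 mm wide, z = 0 to 58, flat pushing face at x = +90 mm.
- strut_foot (a point): Bottom centre of the strut's foot (strut x = -72 mm, z = 0).
- tape_measure: Yellow tape measure, loose, lying on its side in the bin under the lid, about 50 mm wide (its x), 76 mm long (its y), 34 mm high, 0.14 kg. Origin: centre of its underside; z up. Grasp across its x.
- black_tray: Black open tray, fixed, 141 mm (its x) by 206 mm (its y), rim at 31 mm. Origin: underside centre; floor a few mm up.
- flux_bottle: White bottle with red cap, 38 mm across, 86 mm high, bystander. Origin: underside centre, z up.
- amber_bottle: Amber dropper bottle, 33 mm across, 102 mm high, bystander. Origin: underside centre, z up.

How it is judged:
By the outcome, as a careful person would: the job done as asked, in the order asked, and still so for the second after the job is handed in, with the robot touching nothing.
It also fails if it takes over 67 s, if anything falls off the work surface, if the arm or the gripper's body presses on something with over 40 N, if the wrist force passes 120 N, or if a joint passes its speed limit or range.

## Working session

There is one attempt and no reset: what is moved stays moved. The work goes in short steps, Python scripts to look and compute and a tool call to move; the robot and the scene stay as the last step left them, time stands still between calls to the robot, and variables do not carry over. Pictures are saved under pics/ and viewed, about 8 in all and at most 12, crops included, and the job is handed in when it is done.

Besides the shell and the picture viewer there is one more tool, called after "Call:" by a JSON object that holds its "fn" and its "kwargs". send_rows: Moves the arm, as the interface text tells. Shift numbers are shares of 30 mm and turn numbers shares of 4 degrees, none past 1 either way. Its arguments: {"type":"object","properties":{"series":{"type":"array","items":{"type":"object","properties":{"gripper":{"type":"number"},"dx":{"type":"number"},"dy":{"type":"number"},"dz":{"type":"number"},"twist":{"type":"number"}}}},"grip_force":{"type":"number"}},"required":["series"]}

```bash
ls; mkdir -p pics
python3 - <<'E'
from station import monitor, optics, ctrl
import cv2,numpy as np
np.set_printoptions(suppress=True,precision=2)
for n in("side","top"):
    cv2.imwrite(f"pics/{n}0.png",cv2.resize(optics.grab_frame(n),(784,588),interpolation=cv2.INTER_CUBIC))
    c=optics.get_calibration(n);print(n,c["fov_y"],c["cx"],c["cy"],{k:v for k,v in c.items() if k not in("T","fov_y","cx","cy")});print(np.array(c["T"]))
print(monitor.get_obs())
E
```

```text
pics
side 53.97387623947745 273.57913018380236 204.59049832159056 {}
[[   0.96   -0.19    0.23  273.45]
 [  -0.3    -0.58    0.76 -749.  ]
 [  -0.01   -0.79   -0.61  737.38]
 [   0.      0.      0.      1.  ]]
top 54.713122187366935 283.4425046178886 213.9889046483613 {}
[[  -0.01   -0.99    0.17  373.42]
 [  -1.      0.01    0.01   22.48]
 [  -0.01   -0.17   -0.99 1029.81]
 [   0.      0.      0.      1.  ]]
{'t': 0.1, 'joints': array([ 1.24,  0.6 , -0.  ,  1.6 ,  0.  ,  0.94, -0.08]), 'joint_vel': array([-0., -0., -0., -0.,  0., -0., -0.]), 'effort': array([  0.01, -77.8 ,   1.57, -25.86,   0.01,   0.01,   0.  ]), 'ee_pos': array([ 181.24, -701.59,  247.5 ]), 'orientation': array([-3.12, -0.4 ,  0.  ]), 'ft_force': array([-0.13,  0.66, -0.07]), 'ft_torque': array([ 0.03, -0.  ,  0.01]), 'grip_width': 85.6789103607718}
```

View pics/side0.png

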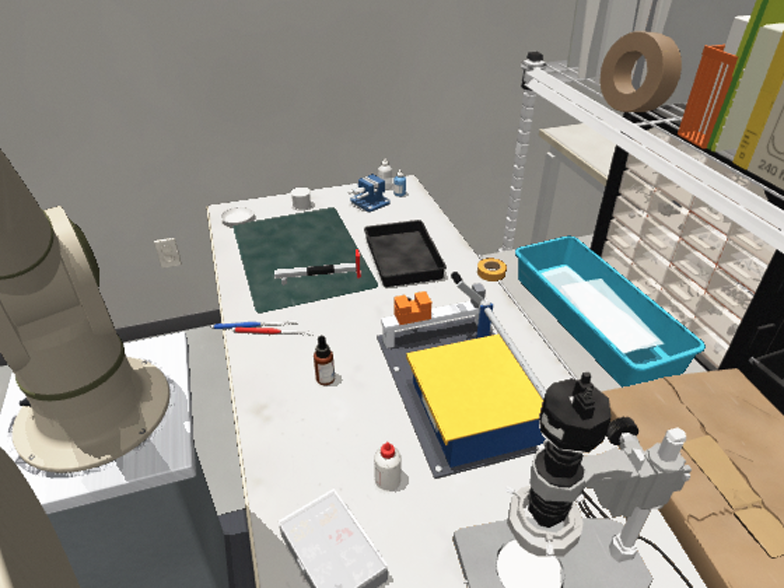

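View pics/top0.png

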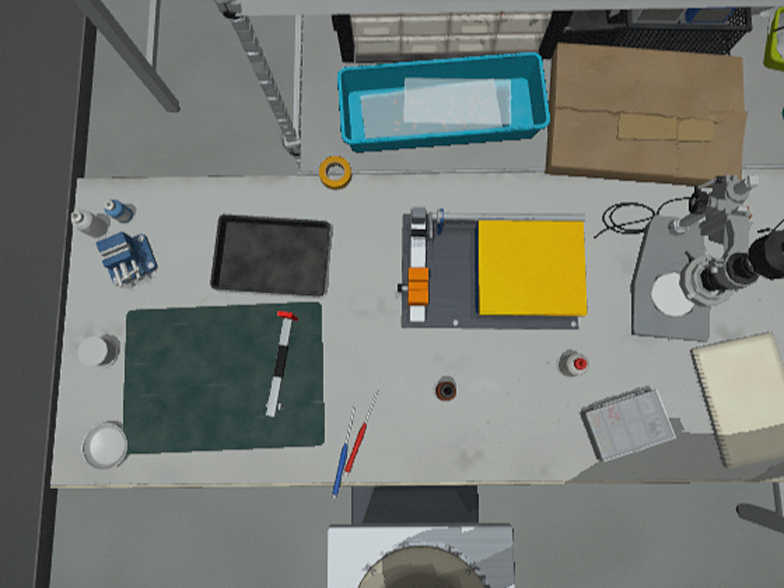

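Side view: the strut lies on the green mat (red head at about (358,263), foot at (278,273)), with the orange block at (412,307) and the yellow lid shut. Top view: the bin is on the right with its rail on the robot's left (+y) side, the tray is at (272,255), and the strut runs from the head at (287,315) to the foot at (272,412).

```bash
cat > h.py <<'E'
import cv2,numpy as np
from station import monitor, optics, ctrl
np.set_printoptions(suppress=True,precision=1)
def grab(n): return optics.grab_frame(n),optics.get_calibration(n)
def ray(c,p):
    f=210/np.tan(np.radians(c["fov_y"]/2)); T=np.array(c["T"])
    d=T[:3,:3]@np.array([(p[0]-c["cx"])/f,(p[1]-c["cy"])/f,1.]); return T[:3,3],d/np.linalg.norm(d)
def onz(c,p,z):
    o,d=ray(c,p); return o+d*(z-o[2])/d[2]
def proj(c,P):
    f=210/np.tan(np.radians(c["fov_y"]/2)); T=np.array(c["T"]); q=T[:3,:3].T@(np.array(P,float)-T[:3,3])
    return np.array([c["cx"]+f*q[0]/q[2],c["cy"]+f*q[1]/q[2]])
def tri(c1,p1,c2,p2):
    o1,d1=ray(c1,p1);o2,d2=ray(c2,p2)
    s=np.linalg.lstsq(np.c_[d1,-d2],o2-o1,rcond=None)[0]; a,b=o1+s[0]*d1,o2+s[1]*d2
    return (a+b)/2,np.linalg.norm(a-b)
def mask(im,lo,hi,box=None):
    m=cv2.inRange(cv2.cvtColor(im,cv2.COLOR_BGR2HSV),np.array(lo),np.array(hi))
    if box: 
        k=np.zeros_like(m);x0,y0,x1,y1=box;k[y0:y1,x0:x1]=255;m&=k
    return m
def big(m):
    return max(cv2.findContours(m,cv2.RETR_EXTERNAL,cv2.CHAIN_APPROX_NONE)[0],key=cv2.contourArea)
def rect(m): return cv2.minAreaRect(big(m))
def corners(m): return cv2.boxPoints(rect(m))
E
python3 - <<'E'
from h import *
im,c=grab("top"); s,cs=grab("side")
np.set_printoptions(suppress=True,precision=1)
def show(name,m,z,c=c):
    r=rect(m);print(name,"px",np.array(r[0]),np.array(r[1]),r[2]);
    for p in list(cv2.boxPoints(r))+[r[0]]: print("   ",np.array(p),onz(c,p,z))
show("lid",mask(im,(22,150,120),(32,255,255),(320,140,440,240)),82)
show("block",mask(im,(5,150,100),(18,255,255),(280,180,320,230)),100)
show("head",mask(im,(0,150,80),(6,255,255),(190,215,220,235)),60)
m=mask(im,(0,0,140),(180,60,255),(180,222,222,310)); 
cn=[k for k in cv2.findContours(m,0,1)[0] if cv2.contourArea(k)>15]
for k in cn:
    r=cv2.minAreaRect(k);print("white",r,onz(c,r[0],30)); 
    for p in cv2.boxPoints(r): print("   ",onz(c,p,30))
show("sleeve",mask(im,(0,0,0),(180,255,45),(180,235,215,275)),30)
show("tray",mask(im,(0,0,0),(180,90,70),(145,148,242,216)),31)
cr=[(slice(205,320),slice(170,240)),(slice(140,240),slice(270,430))]
a=cv2.resize(im[220:305,175:225],None,fx=7,fy=7,interpolation=cv2.INTER_CUBIC)
b=cv2.resize(s[170:215,185:275],None,fx=5,fy=5,interpolation=cv2.INTER_CUBIC)
b2=cv2.resize(s[180:260,262:372],None,fx=4,fy=4,interpolation=cv2.INTER_CUBIC)
o=np.zeros((595,800,3),np.uint8);o[:a.shape[0],:350]=a;o[:225,350:800]=b;o[240:560,355:795]=b2
cv2.imwrite("pics/c1.png",o)
E
```

```text
lid px [380. 191.] [68. 76.] 90.0
    [342. 157.] [ 671.5 -110.1   82. ]
    [418. 157.] [ 669.1 -293.3   82. ]
    [418. 225.] [ 503.4 -282.6   82. ]
    [342. 225.] [ 505.4 -104.5   82. ]
    [380. 191.] [ 586.2 -197.7   82. ]
block px [298. 204.] [26. 14.] 90.0
    [291. 191.] [584.7  14.6 100. ]
    [305. 191.] [584.3 -18.2 100. ]
    [305. 217.] [522.5 -17.1 100. ]
    [291. 217.] [522.9  15.3 100. ]
    [298. 204.] [553.4  -1.4 100. ]
head px [205.2 224.7] [14.8  4.6] 14.03624439239502
    [197.5 225.1] [512.  241.4  60. ]
    [198.6 220.6] [522.9 239.   60. ]
    [212.9 224.2] [513.8 204.   60. ]
    [211.8 228.7] [502.9 206.5  60. ]
    [205.2 224.7] [512.9 222.7  60. ]
white ((194.6538543701172, 282.73077392578125), (6.667948246002197, 28.24072265625), 11.309932708740234) [374.7 251.4  30. ]
    [343.3 265.2  30. ]
    [409.7 253.6  30. ]
    [406.4 237.5  30. ]
    [340.1 249.3  30. ]
white ((203.3654022216797, 236.673095703125), (5.687368392944336, 18.43491554260254), 11.309932708740234) [487.2 232.8  30. ]
    [466.2 243.7  30. ]
    [511.2 235.8  30. ]
    [508.3 221.8  30. ]
    [463.3 229.8  30. ]
sleeve px [200.4 257.5] [ 6.9 22.4] 11.309932708740234
    [194.8 267.8] [410.8 251.9  30. ]
    [199.2 245.8] [464.5 242.5  30. ]
    [206.  247.2] [461.  225.8  30. ]
    [201.6 269.1] [407.4 235.3  30. ]
    [200.4 257.5] [435.8 238.9  30. ]
tray px [192.5 181.9] [82.3 53.4] 3.9004933834075928
    [149.7 205.8] [566.7 369.8  31. ]
    [153.3 152.5] [706.  366.8  31. ]
    [235.4 158.1] [688.2 155.1  31. ]
    [231.8 211.3] [550.  162.8  31. ]
    [192.5 181.9] [626.9 263.4  31. ]
```

View pics/c1.png

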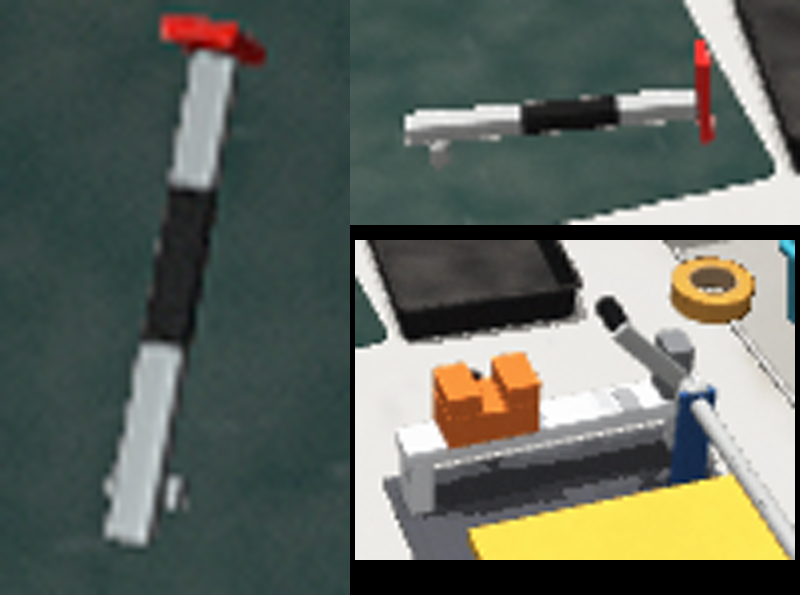

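The crop shows the strut lying with its head up and forward, and a bar running past the foot. The notch in the block is visible mid-block, and the roller is at about crop (610,312). Next I'll get subpixel poses.

```bash
cat >> h.py <<'E'
def up(im,k=6): return cv2.resize(im,None,fx=k,fy=k,interpolation=cv2.INTER_CUBIC)
def upc(p,k=6): return (np.asarray(p,float)+.5)/k-.5
def srect(im,lo,hi,box,k=6):
    x0,y0,x1,y1=box; m=mask(up(im[y0:y1,x0:x1],k),lo,hi); r=rect(m)
    return upc(cv2.boxPoints(r),k)+[x0,y0], upc(r[0],k)+[x0,y0]
def toolframe(o=None):
    o=o or monitor.get_obs(); return np.array(o["ee_pos"]),cv2.Rodrigues(np.array(o["orientation"],float))[0]
def go(P,yaw=None):
    """delta to world target P in tool units (full scale) and twist units for tool x at world yaw"""
    p,R=toolframe(); d=R.T@(np.array(P,float)-p); y=np.degrees(np.arctan2(R[1,0],R[0,0]))
    s="at %s yaw %.2f tilt %.2f | d(tool units) %s"%(p,y,np.degrees(np.arccos(-R[2,2])),np.round(d/30,2))
    if yaw is not None: s+=" twist units %.2f"%(-(yaw-y)/4)
    print(s)
E
python3 - <<'E'
from h import *
im,c=grab("top"); s,cs=grab("side")
def pr(n,q,z,c=c): print(n,"ctr",onz(c,q[1],z),"corners",*[onz(c,p,z)[:2] for p in q[0]])
pr("lid",srect(im,(22,120,100),(34,255,255),(325,145,430,235)),81)
pr("block",srect(im,(5,130,80),(18,255,255),(280,180,320,230)),100)
pr("sleeve",srect(im,(0,0,0),(180,255,48),(185,238,215,275)),30)
pr("foothalf",srect(im,(0,0,120),(180,60,255),(180,265,212,310)),30)
pr("tray",srect(im,(0,0,0),(180,90,75),(145,145,242,218)),31)
# red cap, amber
pr("cap",srect(im,(0,150,80),(8,255,255),(395,245,430,275)),86)
pr("amber",srect(im,(0,60,20),(18,255,140),(305,265,335,290)),80)
# side view block notch / roller
a=up(im[140:240,275:345],6); b=up(s[185:250,268:370],7)
cv2.imwrite("pics/c2.png",a);b=cv2.imwrite("pics/c3.png",b)
go((436,239,248),-9.6)
E
```

```text
lid ctr [ 586.1 -198.1   81. ] corners [ 505.9 -101.6] [ 672.5 -108.5] [ 668.3 -297.1] [ 502.2 -285. ]
block ctr [553.2  -1.7 100. ] corners [520.8  15.9] [586.5  15.1] [586.  -19.6] [520.4 -18.4]
sleeve ctr [434.1 239.3  30. ] corners [406.4 253.2] [465.7 243.7] [462.1 225.3] [402.9 235. ]
foothalf ctr [374.6 252.   30. ] corners [342.6 266.3] [410.4 255.7] [407.  237.5] [339.3 248.3]
tray ctr [626.9 263.   31. ] corners [566.1 370. ] [706.7 366.9] [688.8 154.1] [549.3 161.9]
cap ctr [ 422.7 -267.4   86. ] corners [ 431.4 -258.2] [ 431.2 -277.7] [ 414.  -276.6] [ 414.2 -257.1]
amber ctr [380.7 -45.9  80. ] corners [396.1 -29.7] [395.7 -62.8] [365.4 -62. ] [365.7 -29.1]
at [ 181.3 -701.8  248. ] yaw 14.49 tilt 0.03 | d(tool units) [ 16.1 -28.2   0. ] twist units 6.02
```

View pics/c2.png

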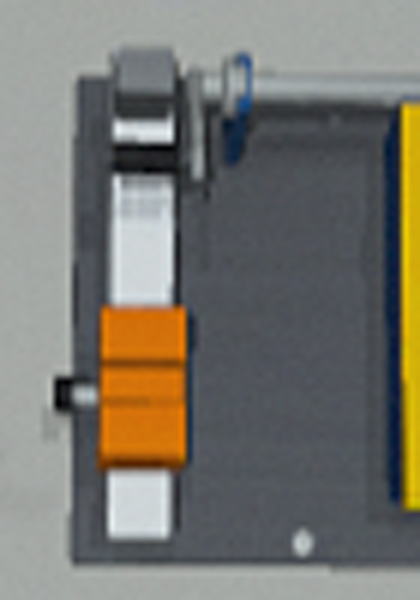

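Call:
{"fn": "send_rows", "kwargs": {"series": [{"gripper": 100,"dx": 1,"dy": -0.5,"twist": 1},{"gripper": 100,"dx": 1,"dy": -1,"twist": 1},{"gripper": 100,"dx": 1,"dy": -1,"twist": 1},{"gripper": 100,"dx": 1,"dy": -1,"twist": 1},{"gripper": 100,"dx": 1,"dy": -1,"twist": 1},{"gripper": 100,"dx": 1,"dy": -1,"twist": 0.95},{"dy": -1},{"dy": -1},{"dy": -1},{"dy": -1},{"dy": -1},{"dy": -1}]}}

```text
schema error: expected keys gripper, dx, dy, dz, twist
```

Call:
{"fn": "send_rows", "kwargs": {"series": [{"dy": -1},{"dy": -1},{"dy": -1},{"dy": -1},{"dy": -1},{"dy": -1},{"dy": -1},{"dy": -1},{"dy": -1},{"dy": -1}]}}

```text
schema error: expected keys gripper, dx, dy, dz, twist
```

```bash
python3 -c "
from h import *
go((434,240.5,100),-9.3);print(monitor.get_obs()['t'])"
```

```text
at [ 181.3 -701.8  248. ] yaw 14.49 tilt 0.03 | d(tool units) [ 16.  -28.3   5. ] twist units 5.95
0.3
```

All five keys are needed in every row.

Call:
{"fn": "send_rows", "kwargs": {"series": [{"gripper": 100,"dx": 1,"dy": -0.5,"dz": 0,"twist": 1},{"gripper": 100,"dx": 1,"dy": -1,"dz": 0,"twist": 1},{"gripper": 100,"dx": 1,"dy": -1,"dz": 0,"twist": 1},{"gripper": 100,"dx": 1,"dy": -1,"dz": 0,"twist": 1},{"gripper": 100,"dx": 1,"dy": -1,"dz": 0,"twist": 1},{"gripper": 100,"dx": 1,"dy": -1,"dz": 0,"twist": 0.95},{"gripper": 100,"dx": 0,"dy": -1,"dz": 0,"twist": 0},{"gripper": 100,"dx": 0,"dy": -1,"dz": 0,"twist": 0},{"gripper": 100,"dx": 0,"dy": -1,"dz": 0,"twist": 0},{"gripper": 100,"dx": 0,"dy": -1,"dz": 0,"twist": 0},{"gripper": 100,"dx": 0,"dy": -1,"dz": 0,"twist": 0},{"gripper": 100,"dx": 0,"dy": -1,"dz": 0,"twist": 0}]}}

```text
t: 1.5
ee_pos: [378.5, -345.5, 248.4]
orientation: [3.131, -0.255, 0.001]
ft_force: [-0.5, 0.0, 0.4]
grip_width: 85.3
```

Call:
{"fn": "send_rows", "kwargs": {"series": [{"gripper": 100,"dx": 0,"dy": -1,"dz": 0,"twist": 0},{"gripper": 100,"dx": 0,"dy": -1,"dz": 0,"twist": 0},{"gripper": 100,"dx": 0,"dy": -1,"dz": 0,"twist": 0},{"gripper": 100,"dx": 0,"dy": -1,"dz": 0,"twist": 0},{"gripper": 100,"dx": 0,"dy": -1,"dz": 0,"twist": 0},{"gripper": 100,"dx": 0,"dy": -1,"dz": 0,"twist": 0},{"gripper": 100,"dx": 0,"dy": -1,"dz": 0,"twist": 0},{"gripper": 100,"dx": 0,"dy": -1,"dz": 0,"twist": 0},{"gripper": 100,"dx": 0,"dy": -1,"dz": 0,"twist": 0},{"gripper": 100,"dx": 0,"dy": -1,"dz": 0,"twist": 0}]}}

```text
t: 2.5
ee_pos: [427.1, -49.5, 248.5]
orientation: [-3.131, 0.255, -0.001]
ft_force: [0.8, -0.4, 1.0]
grip_width: 85.4
```

```bash
python3 -c "
from h import *
go((434,240.5,100),-9.3);print(monitor.get_obs()['t'])"
```

```text
at [427.1 -49.5 248.5] yaw -9.32 tilt 0.04 | d(tool units) [-1.3 -9.6  5. ] twist units -0.00
2.5
```

Call:
{"fn": "send_rows", "kwargs": {"series": [{"gripper": 100,"dx": 0,"dy": -1,"dz": 0,"twist": 0},{"gripper": 100,"dx": 0,"dy": -1,"dz": 0,"twist": 0},{"gripper": 100,"dx": 0,"dy": -1,"dz": 0,"twist": 0},{"gripper": 100,"dx": 0,"dy": -1,"dz": 0,"twist": 0},{"gripper": 100,"dx": -0.2,"dy": -1,"dz": 0.5,"twist": 0},{"gripper": 100,"dx": -0.3,"dy": -1,"dz": 1,"twist": 0},{"gripper": 100,"dx": -0.3,"dy": -1,"dz": 1,"twist": 0},{"gripper": 100,"dx": -0.3,"dy": -1,"dz": 1,"twist": 0},{"gripper": 100,"dx": -0.2,"dy": -0.9,"dz": 1,"twist": 0},{"gripper": 100,"dx": 0,"dy": -0.3,"dz": 0.5,"twist": 0},{"gripper": 100,"dx": 0,"dy": 0,"dz": 0,"twist": 0}]}}

```text
t: 3.6
ee_pos: [432.4, 229.5, 96.4]
orientation: [3.13, -0.25, -0.004]
ft_force: [-0.3, -0.0, 1.2]
grip_width: 85.3
```

```bash
python3 -c "
from h import *
go((434.2,240.5,23),-9.3);print(monitor.get_obs()['t'])
im,c=grab('top');cv2.imwrite('pics/t1.png',up(im[200:320,150:270],5))"
```

```text
at [432.4 229.5  96.4] yaw -9.14 tilt 0.15 | d(tool units) [ 0.  -0.4  2.5] twist units 0.04
3.6
```

View pics/t1.png

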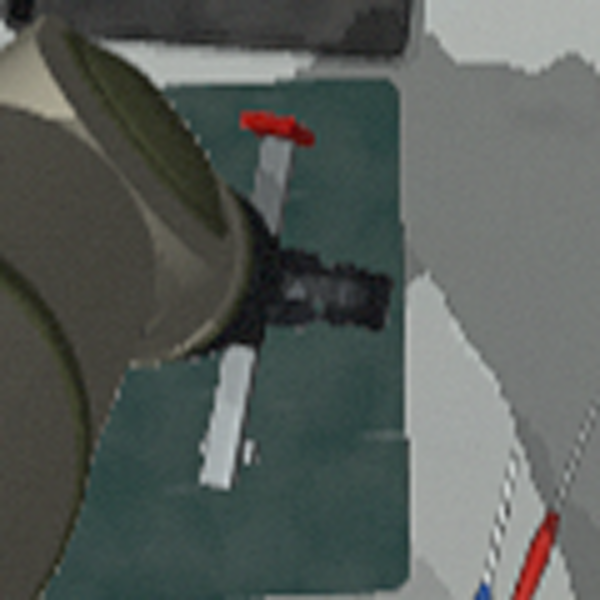

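The top view shows the gripper over the black sleeve, aligned across the bar. Going down to grip.

Call:
{"fn": "send_rows", "kwargs": {"series": [{"gripper": 100,"dx": 0,"dy": -0.3,"dz": 0.7,"twist": 0},{"gripper": 100,"dx": 0,"dy": 0,"dz": 0.8,"twist": 0},{"gripper": 100,"dx": 0,"dy": 0,"dz": 0.7,"twist": 0},{"gripper": 100,"dx": 0,"dy": 0,"dz": 0.2,"twist": 0},{"gripper": 100,"dx": 0,"dy": 0,"dz": 0,"twist": 0},{"gripper": 100,"dx": 0,"dy": 0,"dz": 0,"twist": 0}]}}

```text
t: 4.25
ee_pos: [435.1, 236.5, 27.4]
orientation: [-3.131, 0.257, -0.001]
ft_force: [0.7, -0.3, -0.9]
grip_width: 85.2
```

```bash
python3 -c "
from h import *
go((434.2,240.5,23),-9.3)"
```

```text
at [435.1 236.5  27.4] yaw -9.37 tilt 0.06 | d(tool units) [-0.1 -0.1  0.1] twist units -0.02
```

Call:
{"fn": "send_rows", "kwargs": {"grip_force": 100, "series": [{"gripper": 100,"dx": 0,"dy": -0.12,"dz": 0.13,"twist": 0},{"gripper": 60,"dx": 0,"dy": 0,"dz": 0,"twist": 0},{"gripper": 0,"dx": 0,"dy": 0,"dz": 0,"twist": 0},{"gripper": 0,"dx": 0,"dy": 0,"dz": 0,"twist": 0},{"gripper": 0,"dx": 0,"dy": 0,"dz": 0,"twist": 0},{"gripper": 0,"dx": 0,"dy": 0,"dz": 0,"twist": 0},{"gripper": 0,"dx": 0,"dy": 0,"dz": 0,"twist": 0},{"gripper": 0,"dx": 0,"dy": 0,"dz": 0,"twist": 0},{"gripper": 0,"dx": 0,"dy": 0,"dz": 0,"twist": 0}]}}

```text
t: 5.15
ee_pos: [435.3, 240.6, 22.7]
orientation: [-3.131, 0.255, -0.001]
ft_force: [-0.9, 0.5, 5.1]
grip_width: 14.4
```

```bash
python3 -c "
from h import *
o=monitor.get_obs();print(o['ft_force'],o['ft_torque'],o['grip_width'],o['t'])
go((436,120,200),-9.3)"
```

```text
[-0.9  0.5  5.1] [-0.   0.1  0. ] 14.360528853280424 5.15
at [435.3 240.6  22.7] yaw -9.30 tilt 0.03 | d(tool units) [ 0.7  4.  -5.9] twist units -0.00
```

Call:
{"fn": "send_rows", "kwargs": {"series": [{"gripper": 0,"dx": 0,"dy": 0,"dz": -0.4,"twist": 0},{"gripper": 0,"dx": 0,"dy": 0,"dz": -0.8,"twist": 0},{"gripper": 0,"dx": 0,"dy": 0,"dz": -0.8,"twist": -0.5},{"gripper": 0,"dx": 0,"dy": 0.5,"dz": -0.8,"twist": -0.8},{"gripper": 0,"dx": 0,"dy": 0.8,"dz": -0.8,"twist": -0.77},{"gripper": 0,"dx": 0,"dy": 0.8,"dz": -0.3,"twist": 0},{"gripper": 0,"dx": 0,"dy": 0.8,"dz": 0,"twist": 0},{"gripper": 0,"dx": 0,"dy": 0.8,"dz": 0,"twist": 0},{"gripper": 0,"dx": 0,"dy": 0.5,"dz": 0,"twist": 0},{"gripper": 0,"dx": 0,"dy": 0,"dz": 0,"twist": 0}]}}

```text
t: 6.15
ee_pos: [429.3, 112.0, 139.9]
orientation: [3.14, -0.034, -0.001]
ft_force: [0.2, 0.2, -2.7]
grip_width: 14.1
```

```bash
python3 -c "
from h import *
o=monitor.get_obs();print(o['ft_force'],o['ft_torque'],o['grip_width'],o['t'])
go((495,-0.6,130),-1)
im,c=grab('side');cv2.imwrite('pics/s1.png',up(im[150:260,160:380],3))"
```

```text
[ 0.2  0.2 -2.7] [ 0.  0. -0.] 14.050664805137016 6.15
at [429.3 112.  139.9] yaw -1.23 tilt 0.10 | d(tool units) [2.3 3.7 0.3] twist units -0.06
```

View pics/s1.png

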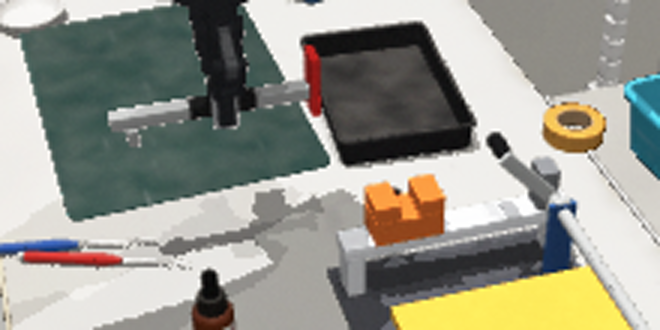

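The side view shows the strut held level and square, with its weight reading right. Moving to the start position in front of the roller.

Call:
{"fn": "send_rows", "kwargs": {"series": [{"gripper": 0,"dx": 0.5,"dy": 0.5,"dz": 0,"twist": 0},{"gripper": 0,"dx": 0.6,"dy": 0.8,"dz": 0,"twist": 0},{"gripper": 0,"dx": 0.6,"dy": 0.8,"dz": 0,"twist": 0},{"gripper": 0,"dx": 0.6,"dy": 0.8,"dz": 0,"twist": -0.06},{"gripper": 0,"dx": 0,"dy": 0.6,"dz": 0.3,"twist": 0},{"gripper": 0,"dx": 0,"dy": 0.2,"dz": 0,"twist": 0},{"gripper": 0,"dx": 0,"dy": 0,"dz": 0,"twist": 0},{"gripper": 0,"dx": 0,"dy": 0,"dz": 0,"twist": 0}]}}

```text
t: 7.0
ee_pos: [497.0, 3.8, 130.7]
orientation: [-3.141, 0.02, -0.0]
ft_force: [0.9, 0.5, -3.3]
grip_width: 14.3
```

```bash
python3 -c "
from h import *
go((530,-1.2,130),-1)
im,c=grab('top');cv2.imwrite('pics/t2.png',up(im[130:290,240:420],4))"
```

```text
at [497.    3.8 130.7] yaw -0.71 tilt 0.03 | d(tool units) [1.1 0.1 0. ] twist units 0.07
```

View pics/t2.png

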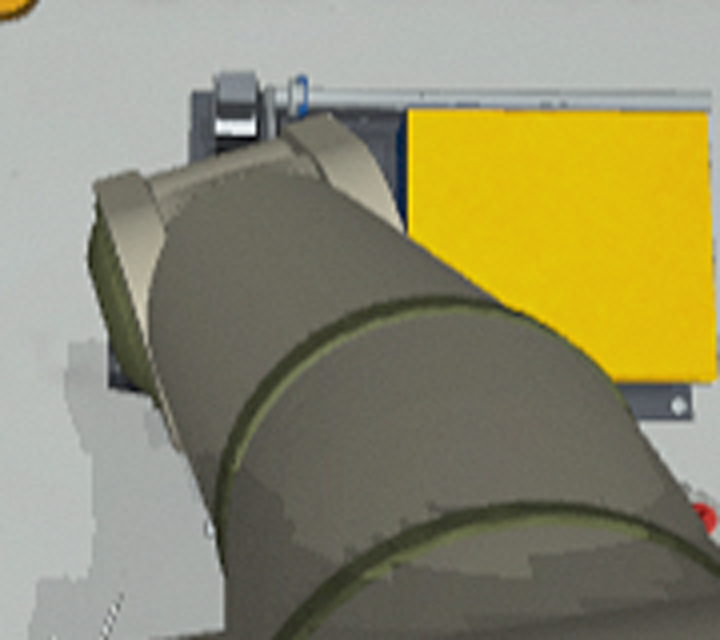

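The arm hides the block from the top camera, so I'll rely on measured positions and force. Starting the push.

Call:
{"fn": "send_rows", "kwargs": {"series": [{"gripper": 0,"dx": 0.5,"dy": 0.16,"dz": 0.1,"twist": 0.07},{"gripper": 0,"dx": 0.5,"dy": 0,"dz": 0,"twist": 0},{"gripper": 0,"dx": 0.3,"dy": 0,"dz": 0,"twist": 0},{"gripper": 0,"dx": 0.4,"dy": 0,"dz": 0,"twist": 0},{"gripper": 0,"dx": 0.4,"dy": 0,"dz": 0,"twist": 0},{"gripper": 0,"dx": 0,"dy": 0,"dz": 0,"twist": 0},{"gripper": 0,"dx": 0,"dy": 0,"dz": 0,"twist": 0}]}}

```text
t: 7.75
ee_pos: [558.5, -2.8, 126.9]
orientation: [-3.141, 0.028, 0.005]
ft_force: [-4.7, 2.2, -2.7]
grip_width: 14.2
```

```bash
python3 -c "
from h import *
o=monitor.get_obs();print(o['ft_force'],o['ft_torque'],o['grip_width'],o['t'])
go((610,-2.6,127),-1)
im,c=grab('side');cv2.imwrite('pics/s2.png',up(im[110:260,220:420],4))"
```

```text
[-4.7  2.2 -2.7] [0.5 1.  0.2] 14.197261603270773 7.75
at [558.5  -2.8 126.9] yaw -1.01 tilt 0.17 | d(tool units) [ 1.7 -0.  -0. ] twist units -0.00
```

View pics/s2.png

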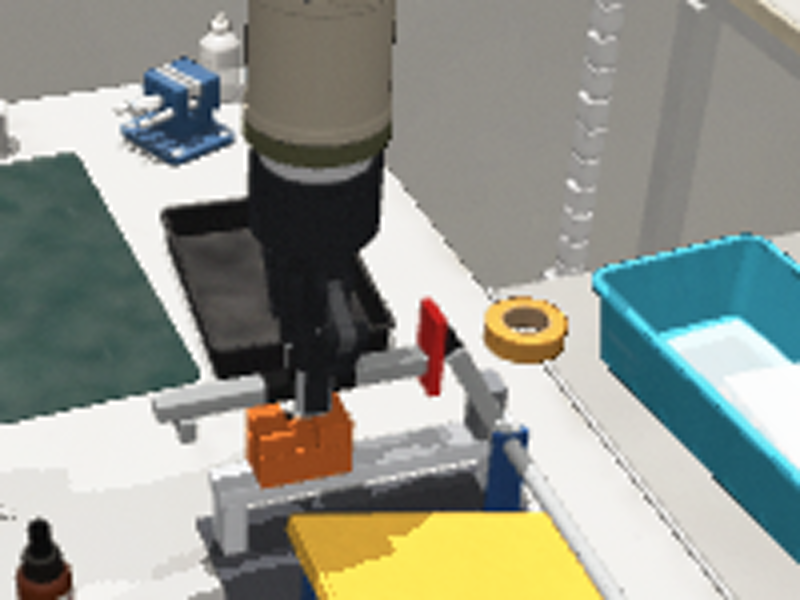

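The red head is on the roller and the lid is starting to lift (−4.7 N in x). I'll continue towards the notch.

Call:
{"fn": "send_rows", "kwargs": {"series": [{"gripper": 0,"dx": 0.4,"dy": 0,"dz": 0,"twist": 0},{"gripper": 0,"dx": 0.5,"dy": 0,"dz": 0,"twist": 0},{"gripper": 0,"dx": 0.5,"dy": 0,"dz": 0,"twist": 0},{"gripper": 0,"dx": 0.5,"dy": 0,"dz": 0,"twist": 0},{"gripper": 0,"dx": 0.3,"dy": 0,"dz": 0,"twist": 0},{"gripper": 0,"dx": 0,"dy": 0,"dz": 0,"twist": 0},{"gripper": 0,"dx": 0,"dy": 0,"dz": 0,"twist": 0}]}}

```text
t: 8.5
ee_pos: [624.9, -4.5, 127.1]
orientation: [-3.141, 0.029, 0.002]
ft_force: [-4.9, 2.0, -2.9]
grip_width: 14.4
```

```bash
python3 -c "
from h import *
o=monitor.get_obs();print(o['ft_force'],o['ft_torque'],o['grip_width'],o['t'])
go((635,-3.1,121),-1)
s,cs=grab('side');cv2.imwrite('pics/s3.png',up(s[90:250,240:440],4))"
```

```text
[-4.9  2.  -2.9] [0.4 0.9 0.1] 14.402136955505124 8.5
at [624.9  -4.5 127.1] yaw -1.05 tilt 0.08 | d(tool units) [ 0.3 -0.1  0.2] twist units -0.01
```

View pics/s3.png

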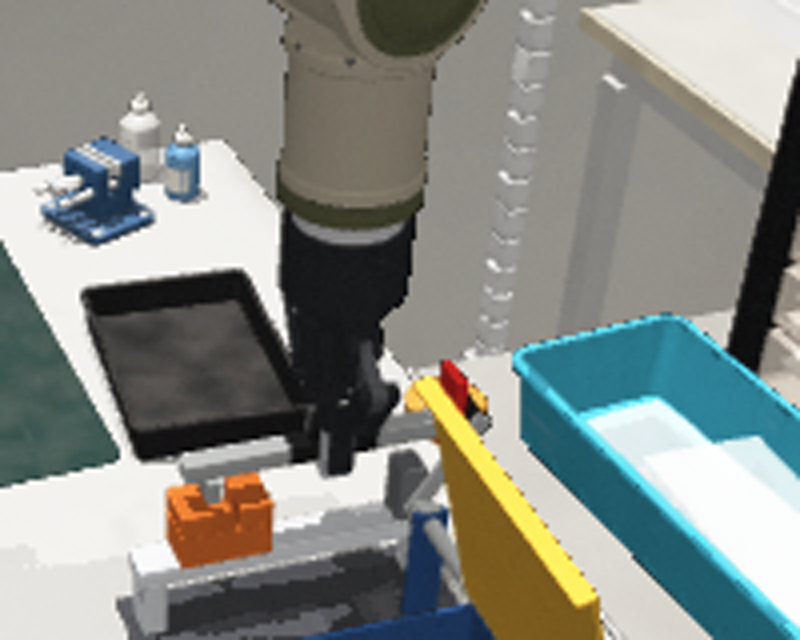

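The foot is just above the front of the notch and the lid is nearly upright. Moving a little further, then lowering gently.

Call:
{"fn": "send_rows", "kwargs": {"series": [{"gripper": 0,"dx": 0.25,"dy": 0,"dz": 0,"twist": 0},{"gripper": 0,"dx": 0,"dy": 0,"dz": 0.1,"twist": 0},{"gripper": 0,"dx": 0,"dy": 0,"dz": 0.1,"twist": 0},{"gripper": 0,"dx": 0,"dy": 0,"dz": 0.1,"twist": 0},{"gripper": 0,"dx": 0,"dy": 0,"dz": 0,"twist": 0}]}}

```text
t: 9.05
ee_pos: [632.7, -4.8, 117.7]
orientation: [3.141, -0.029, -0.002]
ft_force: [-4.7, 1.8, -2.7]
grip_width: 14.0
```

The foot bottom is at z≈97, below the block top, with no contact, so it is in the notch. I'll lower it the rest of the way.

Call:
{"fn": "send_rows", "kwargs": {"series": [{"gripper": 0,"dx": 0,"dy": 0,"dz": 0.1,"twist": 0},{"gripper": 0,"dx": 0,"dy": 0,"dz": 0.1,"twist": 0},{"gripper": 0,"dx": 0,"dy": 0,"dz": 0.08,"twist": 0},{"gripper": 0,"dx": 0,"dy": 0,"dz": 0,"twist": 0},{"gripper": 0,"dx": 0,"dy": 0,"dz": 0,"twist": 0}]}}

```text
t: 9.55
ee_pos: [633.1, -4.9, 109.7]
orientation: [3.141, -0.029, -0.001]
ft_force: [-4.6, 2.0, -3.5]
grip_width: 14.2
```

Call:
{"fn": "send_rows", "kwargs": {"series": [{"gripper": 0,"dx": 0,"dy": 0,"dz": 0.06,"twist": 0},{"gripper": 0,"dx": 0,"dy": 0,"dz": 0.04,"twist": 0},{"gripper": 0,"dx": 0,"dy": 0,"dz": 0,"twist": 0},{"gripper": 0,"dx": 0,"dy": 0,"dz": 0,"twist": 0}]}}

```text
t: 9.95
ee_pos: [633.4, -4.9, 106.9]
orientation: [3.141, -0.03, -0.0]
ft_force: [-5.0, 1.1, -2.0]
grip_width: 14.1
```

Call:
{"fn": "send_rows", "kwargs": {"series": [{"gripper": 0,"dx": 0,"dy": 0,"dz": 0.04,"twist": 0},{"gripper": 0,"dx": 0,"dy": 0,"dz": 0.03,"twist": 0},{"gripper": 0,"dx": 0,"dy": 0,"dz": 0,"twist": 0},{"gripper": 0,"dx": 0,"dy": 0,"dz": 0,"twist": 0}]}}

```text
t: 10.35
ee_pos: [633.4, -5.0, 106.7]
orientation: [3.141, -0.03, 0.001]
ft_force: [-9.8, 1.3, 16.4]
grip_width: 14.5
```

The bar is seated at TCP z 106.7 (+16 N up). Next I'll ease it back onto the notch wall.

Call:
{"fn": "send_rows", "kwargs": {"series": [{"gripper": 0,"dx": -0.07,"dy": 0,"dz": -0.04,"twist": 0},{"gripper": 0,"dx": -0.06,"dy": 0,"dz": 0,"twist": 0},{"gripper": 0,"dx": 0,"dy": 0,"dz": 0,"twist": 0},{"gripper": 0,"dx": 0,"dy": 0,"dz": 0,"twist": 0}]}}

```text
t: 10.75
ee_pos: [630.4, -4.9, 106.8]
orientation: [-3.141, 0.03, -0.003]
ft_force: [-4.2, 1.5, 7.1]
grip_width: 14.3
```

Call:
{"fn": "send_rows", "kwargs": {"series": [{"gripper": 0,"dx": -0.05,"dy": 0,"dz": 0,"twist": 0},{"gripper": 0,"dx": -0.04,"dy": 0,"dz": 0,"twist": 0},{"gripper": 0,"dx": 0,"dy": 0,"dz": 0,"twist": 0},{"gripper": 0,"dx": 0,"dy": 0,"dz": 0,"twist": 0}]}}

```text
t: 11.15
ee_pos: [630.1, -4.9, 106.9]
orientation: [-3.141, 0.03, -0.01]
ft_force: [6.2, 0.2, 1.3]
grip_width: 14.2
```

The foot now bears on the wall (Fx changed sign, +6 N). Release.

Call:
{"fn": "send_rows", "kwargs": {"series": [{"gripper": 20,"dx": 0,"dy": 0,"dz": 0,"twist": 0},{"gripper": 40,"dx": 0,"dy": 0,"dz": 0,"twist": 0},{"gripper": 60,"dx": 0,"dy": 0,"dz": 0,"twist": 0},{"gripper": 60,"dx": 0,"dy": 0,"dz": 0,"twist": 0},{"gripper": 60,"dx": 0,"dy": 0,"dz": -0.3,"twist": 0},{"gripper": 60,"dx": 0,"dy": 0,"dz": -0.8,"twist": 0},{"gripper": 60,"dx": 0,"dy": 0,"dz": -1,"twist": 0},{"gripper": 60,"dx": 0,"dy": 0,"dz": -1,"twist": 0},{"gripper": 60,"dx": -0.5,"dy": 0,"dz": -1,"twist": 0},{"gripper": 60,"dx": -1,"dy": 0,"dz": -1,"twist": 0},{"gripper": 60,"dx": -1,"dy": 0,"dz": -1,"twist": 0},{"gripper": 60,"dx": -1,"dy": 0,"dz": 0,"twist": 0}]}}

```text
t: 12.35
ee_pos: [522.4, -2.5, 293.2]
orientation: [-3.141, 0.03, -0.01]
ft_force: [-0.3, -0.6, -0.2]
grip_width: 51.2
```

Call:
{"fn": "send_rows", "kwargs": {"series": [{"gripper": 60,"dx": -1,"dy": -1,"dz": 0,"twist": 0},{"gripper": 60,"dx": -1,"dy": -1,"dz": 0,"twist": 0},{"gripper": 60,"dx": 0,"dy": -1,"dz": 0,"twist": 0},{"gripper": 60,"dx": 0,"dy": -1,"dz": 0,"twist": 0},{"gripper": 60,"dx": 0,"dy": -1,"dz": 0,"twist": 0},{"gripper": 60,"dx": 0,"dy": -1,"dz": 0,"twist": 0},{"gripper": 60,"dx": 0,"dy": -1,"dz": 0,"twist": 0},{"gripper": 60,"dx": 0,"dy": -1,"dz": 0,"twist": 0},{"gripper": 60,"dx": 0,"dy": 0,"dz": 0,"twist": 0}]}}

```text
t: 13.25
ee_pos: [465.9, 242.7, 289.8]
orientation: [-3.139, 0.021, -0.001]
ft_force: [-0.1, 0.1, -0.7]
grip_width: 51.2
```

```bash
python3 -c "
from h import *
s,cs=grab('side');t,ct=grab('top')
a=up(s[120:270,240:430],2);b=up(t[130:240,275:450],4)
cv2.imwrite('raw_s.png',s);cv2.imwrite('raw_t.png',t)
o=np.zeros((600,800,3),np.uint8);o[:a.shape[0]*1,:a.shape[1]]=0
a=cv2.resize(s[130:250,255:415],(533,400),interpolation=cv2.INTER_CUBIC);cv2.imwrite('pics/c5.png',np.vstack([cv2.copyMakeBorder(cv2.resize(s[150:250,255:420],(480,291)),0,0,0,220),cv2.resize(b,(700,300))[:, :700]]) if 0 else b)
cv2.imwrite('pics/c6.png',np.vstack([cv2.resize(s[140:240,250:430],(540,300),interpolation=cv2.INTER_CUBIC),cv2.resize(t[135:230,278:449],(540,300),interpolation=cv2.INTER_CUBIC)]))
print(monitor.get_obs()['ee_pos'],monitor.get_obs()['t'])"
```

```text
[466.1 238.6 289.3] 13.35
```

View pics/c6.png

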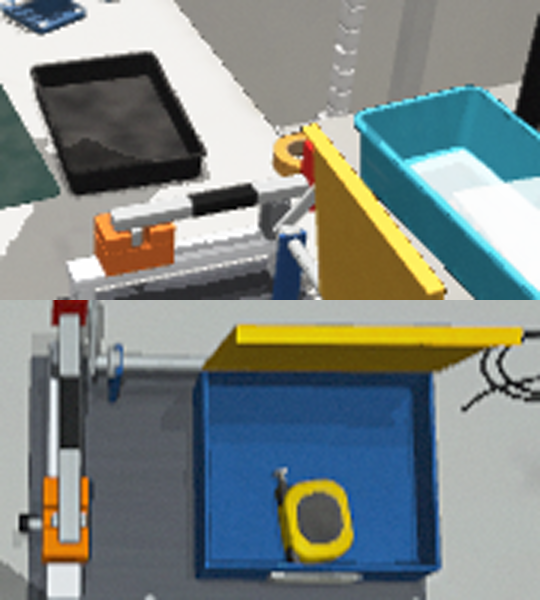

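The strut lies seated in the block and on the rest, and the lid is propped near upright. In the bottom picture the tape is in the bin near the front wall, its yellow body at about (318,520) with a black edge and hook on its left. Measuring the tape now.

Run:
```python
from h import *
im=cv2.imread('raw_t.png');c=optics.get_calibration('top');s=cv2.imread('raw_s.png');cs=optics.get_calibration('side')
box=(355,178,400,222);x0,y0,x1,y1=box;k=8
u=up(im[y0:y1,x0:x1],k);m=mask(u,(18,100,70),(36,255,255))
hsv=cv2.cvtColor(u,cv2.COLOR_BGR2HSV)
nb=cv2.bitwise_not(mask(u,(95,90,0),(130,255,255)))  # not blue
for n,mm in(("yellow",m),):
    r=rect(mm);q=upc(cv2.boxPoints(r),k)+[x0,y0];w=np.array([onz(c,p,60) for p in q])
    print(n,onz(c,upc(r[0],k)+[x0,y0],60),"corners",*w[:,:2],"sides",np.linalg.norm(w[1]-w[0]),np.linalg.norm(w[2]-w[1]),np.degrees(np.arctan2(*(w[1]-w[0])[1::-1])))
    P=np.array([onz(c,p,60)[:2] for p in upc(big(mm)[:,0],k)+[x0,y0]]);print("bounds",P.min(0),P.max(0))
# bin interior front wall and lid check
for P in [(-76,0,72),(76,0,72),(-80,-89,72),(-80,89,72)]:
    a=np.radians(-1);print(P,proj(c,(591+P[0]*np.cos(a)-P[1]*np.sin(a),-197.7+P[0]*np.sin(a)+P[1]*np.cos(a),P[2])))
ys=mask(s,(20,120,60),(34,255,255),(340,170,420,260))
cv2.drawContours(u,[big(m)],-1,(0,0,255),1)
cv2.imwrite('pics/c7.png',np.hstack([cv2.resize(u,(400,391)),cv2.resize(up(s[205:265,335:400],6),(390,391))]))
```

```text
yellow [ 557.1 -194.8   60. ] corners [ 584.7 -164.3] [ 592.8 -218.5] [ 529.7 -225.1] [ 521.7 -171.4] sides 54.856536240075165 63.41327462374946 -81.47417387195725
bounds [ 525.3 -223.2] [ 589.7 -166.8]
(-76, 0, 72) [380.  221.2]
(76, 0, 72) [378.  159.6]
(-80, -89, 72) [417.6 223. ]
(-80, 89, 72) [342.5 222.6]
```

View pics/c7.png

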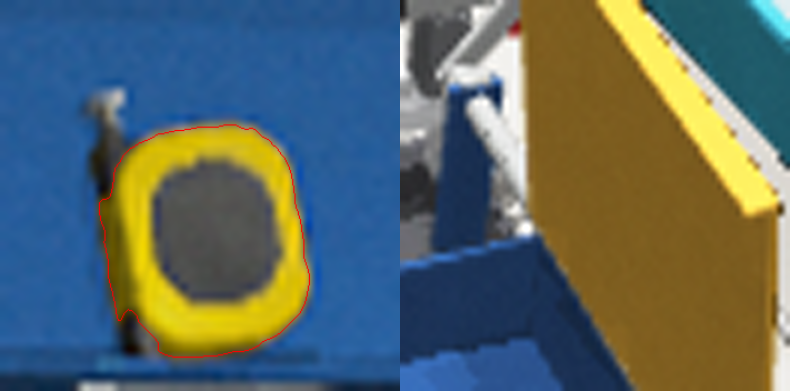

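The tape's long axis is at yaw about +8°, centred near (556,−195). Moving above it.

```bash
python3 -c "
from h import *
go((556,-195,290),8)"
```

```text
at [466.1 238.6 289.3] yaw -0.99 tilt 0.01 | d(tool units) [ 3.2 14.4 -0. ] twist units -2.25
```

Call:
{"fn": "send_rows", "kwargs": {"series": [{"gripper": 100,"dx": 0.1,"dy": 0.5,"dz": 0,"twist": 0},{"gripper": 100,"dx": 0.3,"dy": 1,"dz": 0,"twist": 0},{"gripper": 100,"dx": 0.3,"dy": 1,"dz": 0,"twist": 0},{"gripper": 100,"dx": 0.3,"dy": 1,"dz": 0,"twist": 0},{"gripper": 100,"dx": 0.3,"dy": 1,"dz": 0,"twist": 0},{"gripper": 100,"dx": 0.3,"dy": 1,"dz": 0,"twist": 0},{"gripper": 100,"dx": 0.3,"dy": 1,"dz": 0,"twist": 0},{"gripper": 100,"dx": 0.3,"dy": 1,"dz": 0,"twist": 0},{"gripper": 100,"dx": 0.3,"dy": 1,"dz": 0,"twist": 0},{"gripper": 100,"dx": 0.3,"dy": 1,"dz": 0,"twist": 0},{"gripper": 100,"dx": 0.2,"dy": 1,"dz": 0,"twist": 0},{"gripper": 100,"dx": 0.2,"dy": 1,"dz": 0,"twist": 0}]}}

```text
t: 14.55
ee_pos: [554.7, -112.3, 289.3]
orientation: [3.141, -0.034, -0.001]
ft_force: [-0.4, 0.5, 0.1]
grip_width: 85.2
```

Call:
{"fn": "send_rows", "kwargs": {"series": [{"gripper": 100,"dx": 0,"dy": 1,"dz": 0,"twist": -0.75},{"gripper": 100,"dx": 0,"dy": 1,"dz": 0,"twist": -0.75},{"gripper": 100,"dx": 0,"dy": 0.8,"dz": 0,"twist": -0.75},{"gripper": 100,"dx": 0,"dy": 0,"dz": 0,"twist": 0},{"gripper": 100,"dx": 0,"dy": 0,"dz": 0,"twist": 0}]}}

```text
t: 15.05
ee_pos: [556.9, -194.5, 289.1]
orientation: [3.134, 0.211, -0.001]
ft_force: [0.1, 0.3, -0.2]
grip_width: 85.4
```

```bash
python3 -c "
from h import *
go((556,-195,100),8);print(monitor.get_obs()['ft_force'])"
```

```text
at [ 556.9 -194.5  289.1] yaw 7.69 tilt 0.04 | d(tool units) [-0.   0.   6.3] twist units -0.08
[ 0.1  0.3 -0.2]
```

Call:
{"fn": "send_rows", "kwargs": {"series": [{"gripper": 100,"dx": 0,"dy": 0,"dz": 0.6,"twist": 0},{"gripper": 100,"dx": 0,"dy": 0,"dz": 1,"twist": 0},{"gripper": 100,"dx": 0,"dy": 0,"dz": 1,"twist": 0},{"gripper": 100,"dx": 0,"dy": 0,"dz": 1,"twist": 0},{"gripper": 100,"dx": 0,"dy": 0,"dz": 1,"twist": 0},{"gripper": 100,"dx": 0,"dy": 0,"dz": 1,"twist": 0},{"gripper": 100,"dx": 0,"dy": 0,"dz": 0.8,"twist": 0},{"gripper": 100,"dx": 0,"dy": 0,"dz": 0.5,"twist": 0},{"gripper": 100,"dx": 0,"dy": 0,"dz": 0.4,"twist": 0},{"gripper": 100,"dx": 0,"dy": 0,"dz": 0.3,"twist": 0},{"gripper": 100,"dx": 0,"dy": 0,"dz": 0.2,"twist": 0},{"gripper": 100,"dx": 0,"dy": 0,"dz": 0,"twist": 0}]}}

```text
t: 16.25
ee_pos: [558.3, -192.2, 54.8]
orientation: [-3.134, -0.217, 0.001]
ft_force: [-1.0, 0.5, 0.6]
grip_width: 85.6
```

Call:
{"fn": "send_rows", "kwargs": {"grip_force": 45, "series": [{"gripper": 100,"dx": 0,"dy": 0,"dz": 0.2,"twist": 0},{"gripper": 100,"dx": 0,"dy": 0,"dz": 0.05,"twist": 0},{"gripper": 60,"dx": 0,"dy": 0,"dz": 0,"twist": 0},{"gripper": 20,"dx": 0,"dy": 0,"dz": 0,"twist": 0},{"gripper": 0,"dx": 0,"dy": 0,"dz": 0,"twist": 0},{"gripper": 0,"dx": 0,"dy": 0,"dz": 0,"twist": 0},{"gripper": 0,"dx": 0,"dy": 0,"dz": 0,"twist": 0},{"gripper": 0,"dx": 0,"dy": 0,"dz": 0,"twist": 0}]}}

```text
t: 17.05
ee_pos: [558.8, -192.9, 48.3]
orientation: [3.133, 0.216, 0.002]
ft_force: [-0.1, -1.5, 5.9]
grip_width: 48.5
```

Gripped at 48.5 mm. Lifting.

Call:
{"fn": "send_rows", "kwargs": {"series": [{"gripper": 0,"dx": 0,"dy": 0,"dz": -0.3,"twist": 0},{"gripper": 0,"dx": 0,"dy": 0,"dz": -0.6,"twist": 0},{"gripper": 0,"dx": 0,"dy": 0,"dz": -0.8,"twist": 0},{"gripper": 0,"dx": 0,"dy": 0,"dz": -1,"twist": 0},{"gripper": 0,"dx": 0,"dy": 0,"dz": -1,"twist": 0},{"gripper": 0,"dx": 0,"dy": 0,"dz": -1,"twist": 0},{"gripper": 0,"dx": 0,"dy": 0,"dz": -1,"twist": 0},{"gripper": 0,"dx": 0,"dy": 0,"dz": -0.7,"twist": 0},{"gripper": 0,"dx": 0,"dy": 0,"dz": -0.3,"twist": 0},{"gripper": 0,"dx": 0,"dy": 0,"dz": 0,"twist": 0}]}}

```text
t: 18.05
ee_pos: [558.6, -192.4, 249.7]
orientation: [3.133, 0.217, 0.003]
ft_force: [-0.7, 0.3, -1.8]
grip_width: 48.3
```

```bash
python3 -c "
from h import *
go((556,263,245),-4.7);o=monitor.get_obs();print(o['ft_force'],o['grip_width'],o['t'])"
```

```text
at [ 558.6 -192.4  249.7] yaw 7.92 tilt 0.11 | d(tool units) [  2.  -15.1   0.1] twist units 3.16
[-0.7  0.3 -1.8] 48.321879746450264 18.05
```

Call:
{"fn": "send_rows", "kwargs": {"series": [{"gripper": 0,"dx": 0,"dy": -0.5,"dz": 0,"twist": 0.4},{"gripper": 0,"dx": 0,"dy": -1,"dz": 0,"twist": 0.8},{"gripper": 0,"dx": 0,"dy": -1,"dz": 0,"twist": 0.8},{"gripper": 0,"dx": 0,"dy": -1,"dz": 0,"twist": 0.8},{"gripper": 0,"dx": 0,"dy": -1,"dz": 0,"twist": 0.36},{"gripper": 0,"dx": 0,"dy": -1,"dz": 0,"twist": 0},{"gripper": 0,"dx": 0,"dy": -1,"dz": 0,"twist": 0},{"gripper": 0,"dx": 0,"dy": -1,"dz": 0,"twist": 0},{"gripper": 0,"dx": 0,"dy": -1,"dz": 0,"twist": 0},{"gripper": 0,"dx": 0,"dy": -1,"dz": 0,"twist": 0},{"gripper": 0,"dx": 0,"dy": -1,"dz": 0,"twist": 0},{"gripper": 0,"dx": 0,"dy": -1,"dz": 0,"twist": 0}]}}

```text
t: 19.25
ee_pos: [569.6, 152.6, 246.8]
orientation: [3.138, -0.129, -0.004]
ft_force: [0.0, -0.3, -1.3]
grip_width: 48.0
```

```bash
python3 -c "
from h import *
go((627,263,80),-4.7);o=monitor.get_obs();print(o['ft_force'],o['grip_width'],o['t'])"
```

```text
at [569.6 152.6 246.8] yaw -4.71 tilt 0.16 | d(tool units) [ 1.6 -3.8  5.5] twist units -0.00
[ 0.  -0.3 -1.3] 47.965471427618226 19.25
```

Call:
{"fn": "send_rows", "kwargs": {"series": [{"gripper": 0,"dx": 0.4,"dy": -0.9,"dz": 0,"twist": 0},{"gripper": 0,"dx": 0.4,"dy": -0.9,"dz": 0,"twist": 0},{"gripper": 0,"dx": 0.4,"dy": -0.9,"dz": 0.5,"twist": 0},{"gripper": 0,"dx": 0.4,"dy": -0.7,"dz": 1,"twist": 0},{"gripper": 0,"dx": 0,"dy": -0.2,"dz": 1,"twist": 0},{"gripper": 0,"dx": 0,"dy": 0,"dz": 1,"twist": 0},{"gripper": 0,"dx": 0,"dy": 0,"dz": 1,"twist": 0},{"gripper": 0,"dx": 0,"dy": 0,"dz": 0.7,"twist": 0},{"gripper": 0,"dx": 0,"dy": 0,"dz": 0.4,"twist": 0},{"gripper": 0,"dx": 0,"dy": 0,"dz": 0,"twist": 0}]}}

```text
t: 20.25
ee_pos: [625.6, 254.7, 77.8]
orientation: [3.137, -0.129, -0.006]
ft_force: [0.3, -1.0, -1.0]
grip_width: 48.2
```

```bash
python3 -c "
from h import *
go((627,263,28),-4.7);o=monitor.get_obs();print(o['ft_force'],o['grip_width'],o['t'])"
```

```text
at [625.6 254.7  77.8] yaw -4.70 tilt 0.27 | d(tool units) [ 0.  -0.3  1.7] twist units 0.00
[ 0.3 -1.  -1. ] 48.24286564790568 20.25
```

Call:
{"fn": "send_rows", "kwargs": {"series": [{"gripper": 0,"dx": 0,"dy": 0,"dz": 0.7,"twist": 0},{"gripper": 0,"dx": 0,"dy": 0,"dz": 0.6,"twist": 0},{"gripper": 0,"dx": 0,"dy": 0,"dz": 0.25,"twist": 0},{"gripper": 0,"dx": 0,"dy": 0,"dz": 0.05,"twist": 0},{"gripper": 0,"dx": 0,"dy": 0,"dz": 0,"twist": 0},{"gripper": 0,"dx": 0,"dy": 0,"dz": 0,"twist": 0}]}}

```text
t: 20.85
ee_pos: [627.7, 255.5, 33.6]
orientation: [-3.138, 0.129, -0.002]
ft_force: [0.2, 0.4, -1.1]
grip_width: 47.9
```

Call:
{"fn": "send_rows", "kwargs": {"series": [{"gripper": 0,"dx": 0,"dy": 0,"dz": 0.15,"twist": 0},{"gripper": 0,"dx": 0,"dy": 0,"dz": 0.05,"twist": 0},{"gripper": 0,"dx": 0,"dy": 0,"dz": 0.05,"twist": 0},{"gripper": 0,"dx": 0,"dy": 0,"dz": 0,"twist": 0}]}}

```text
t: 21.25
ee_pos: [627.1, 255.2, 25.0]
orientation: [3.139, -0.129, -0.0]
ft_force: [0.1, -0.5, -2.5]
grip_width: 48.2
```

Call:
{"fn": "send_rows", "kwargs": {"series": [{"gripper": 0,"dx": 0,"dy": 0,"dz": 0.05,"twist": 0},{"gripper": 0,"dx": 0,"dy": 0,"dz": 0,"twist": 0},{"gripper": 0,"dx": 0,"dy": 0,"dz": 0,"twist": 0}]}}

```text
t: 21.55
ee_pos: [627.1, 255.2, 24.9]
orientation: [-3.139, 0.129, -0.001]
ft_force: [-3.0, -0.9, 12.1]
grip_width: 48.0
```

On the tray floor (+12 N). Releasing, then retreating clear of everything.

Call:
{"fn": "send_rows", "kwargs": {"series": [{"gripper": 70,"dx": 0,"dy": 0,"dz": -0.03,"twist": 0},{"gripper": 85,"dx": 0,"dy": 0,"dz": 0,"twist": 0},{"gripper": 85,"dx": 0,"dy": 0,"dz": 0,"twist": 0},{"gripper": 85,"dx": 0,"dy": 0,"dz": 0,"twist": 0},{"gripper": 85,"dx": 0,"dy": 0,"dz": -0.5,"twist": 0},{"gripper": 85,"dx": 0,"dy": 0,"dz": -1,"twist": 0},{"gripper": 85,"dx": 0,"dy": 0,"dz": -1,"twist": 0},{"gripper": 85,"dx": 0,"dy": 0,"dz": -1,"twist": 0},{"gripper": 85,"dx": 0,"dy": 0,"dz": -1,"twist": 0},{"gripper": 85,"dx": 0,"dy": 0,"dz": -1,"twist": 0},{"gripper": 85,"dx": -1,"dy": 0,"dz": -0.5,"twist": 0},{"gripper": 85,"dx": -1,"dy": 0,"dz": 0,"twist": 0}]}}

```text
t: 22.75
ee_pos: [568.1, 260.5, 208.0]
orientation: [-3.136, 0.131, -0.007]
ft_force: [-0.3, 0.5, 0.8]
grip_width: 72.7
```

Call:
{"fn": "send_rows", "kwargs": {"series": [{"gripper": 85,"dx": -1,"dy": -1,"dz": 0,"twist": 0},{"gripper": 85,"dx": -1,"dy": -1,"dz": 0,"twist": 0},{"gripper": 85,"dx": -1,"dy": -1,"dz": 0,"twist": 0},{"gripper": 85,"dx": -1,"dy": -1,"dz": 0,"twist": 0},{"gripper": 85,"dx": -1,"dy": -1,"dz": 0,"twist": 0},{"gripper": 85,"dx": 0,"dy": -1,"dz": 0,"twist": 0},{"gripper": 85,"dx": 0,"dy": 0,"dz": 0,"twist": 0},{"gripper": 85,"dx": 0,"dy": 0,"dz": 0,"twist": 0}]}}

```text
t: 23.55
ee_pos: [432.3, 452.3, 205.1]
orientation: [-3.139, 0.127, -0.001]
ft_force: [0.1, -1.0, -0.1]
grip_width: 72.3
```

```bash
python3 -c "
from h import *
s,cs=grab('side');t,ct=grab('top')
cv2.imwrite('pics/f.png',np.vstack([cv2.resize(s[120:370,140:440],(440,300)) if 0 else cv2.resize(s[110:360,140:440],(360,300)),cv2.resize(t[130:290,120:440],(600,300),interpolation=cv2.INTER_CUBIC)[:, :360]]) if 0 else np.hstack([s[110:370,180:440].repeat(1,0),t[120:380,140:440]]) if 0 else np.vstack([cv2.resize(s[140:360,180:430],(545,300))[:300],cv2.resize(t[130:290,140:431],(545,300))]))
o=monitor.get_obs();print(o['ee_pos'],o['ft_force'],o['t'])"
```

```text
[433.1 450.6 204.8] [ 0.   0.3 -1.3] 23.65
```

View pics/f.png

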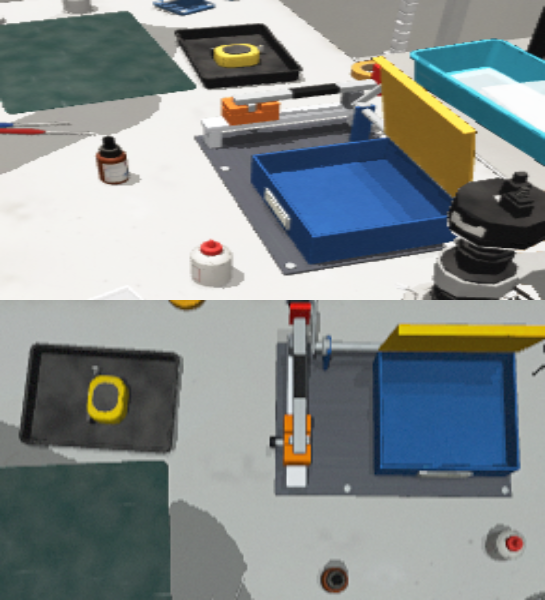

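The final view shows the lid propped by the strut, the bin empty and the tape flat mid-tray at about (108,400). Both bottles are standing and the arm is clear, so I'm handing in.

```bash
python3 -c "
from h import *
print(ctrl.close_job())"
```

```text
the job is handed in; nothing more can be done
None
```

The lid is propped open by the strut alone, the tape measure lies flat in the black tray, and the job was handed in at about 23.7 s of the 67 s allowed.

- **Prop:** I pushed the lid's roller back with the strut head. The foot went into the notch without catching, and the bar touched down at its expected seated height with 16 N. I then eased it back until the notch wall took the spring load, and released it. About 10 s later the lid was still open.
- **Tape:** I gripped it across its width (48 mm opening), lifted it out of the bin and set it on the tray floor until the wrist read 12 N before letting go.
- **Last checks:** The final side and top views show the strut seated, the lid near upright, the bin empty, the tape flat mid-tray and both bottles standing. The arm was clear with near-zero wrist force.
- **Failed or disagreeing:** My first two move calls were refused because the rows lacked keys. The arm blocked the top view of the block during the push, so I judged the seating from height and force, plus the side view. The gripper read 14 mm on the 16 mm bar, without slipping.

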